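# Turned column into the sawing cradle, tenon to the stop

## Robot

A 7-joint arm with a two-finger parallel gripper is mounted at the origin on the work surface. World frame = base frame: x ahead of the robot, y to its left, z up, the work surface at z = 0. Lengths are in m, angles in rad, forces in N, time in s.
With the tool pointing down it reaches from about 0.425 to 0.925 m from the base axis. Payload 6.8 kg.
Tool frame: the origin (TCP) lies at the very end of the fingers, on their centre line; the grasp point (between the pads) lies 19 mm behind it; z points along the fingers, y is the line along which they close (so a half turn about z gives the same grasp; the last joint's range is limited). The gripper opens to 85 mm and grips with 20 to 120 N. Pads are 22 mm wide; open, the fingers measure 114 mm over their backs; the gripper's body (76 mm by 85 mm) begins 54 mm behind the grasp point. The pads swing forward as they close: fully open they stand 13 mm farther back than shut.
Start: joints at [-1.248, 0.477, 0.022, 1.555, -0.011, 1.109, -0.083], TCP at [0.282, 0.613, 0.231] pointing down, gripper open.
Joint ranges: [-2.96, 2.96], [-0.34, 2.1], [-1.41, 1.46], [0.24, 2.44], [-1.37, 4.51], [0.17, 1.92], [-2.96, 2.96]. Speed limits (rad/s): [2.39, 2.39, 3.14, 3.14, 3.14, 3.14, 3.14].

## Interface

Orientations are given as a rotation vector (axis times angle).
In Python, from bench import get_obs, viewer, r gives the robot as it stands. The module is installed in compiled form; this text tells all that it offers.
- The arm moves only by the tool play_rows, never from a script. Its argument "commands" is a list that holds one entry, the list of rows, each a list of 5 numbers: the gripper's target within -1 to 1 (shut at 1, half-way at 0, fully open at -1), then the shift along the tool's x, y, z scaled (see below), then the turn about the tool's z scaled (see below). A call has 1 to 12 rows; each row is the pose to reach, as a shift and turn from the pose commanded when the call began, along the tool's axes at that moment; what a row does not reach only later rows make up. The controller multiplies each number of a shift by 0.2 m and each number of a turn by pi/2 rad. A row lasts 1/12 s, in which the tool goes at most 41.7 mm and 7.16 degrees, less where a joint would pass 70% of its speed; a pose out of reach is approached as far as the arm can. A call with a number of a shift or a turn outside -1 to 1 is refused whole. A call with a gripper value outside its range is refused whole. The fingers move at their own pace and stop on an object; "grip_force" is the grip in N (left out, the last holds). Time passes only in rows, so rows that repeat a pose let the fingers close. It gives the time, the measured TCP pose, the force, the opening and the grip force at its end, in the units of the state.
- get_obs(): the state, without advancing time (a new reading comes with each control period).
- viewer.grab_frame(name): name is "scene" or "top" or "wrist"; returns a dict with "pixels" (400x640x3 uint8, red, green, blue), "fovy" (degrees; the focal length in pixels is half the picture's height over the tangent of half this angle, whatever the lens; pixels are square), "cx", "cy" (the principal point, pixels), "world_to_cam" (4x4, takes a point from world to camera coordinates); the wrist camera has in their place "hand_eye" (4x4, takes a point from camera to tool coordinates, whose origin is the TCP and whose axes are the flange's). Camera axes: x right, y up, looking along -z (the intrinsics and any distortion apply to the point x, -y, -z); pixel columns grow to the right and rows downward; lengths in m; the calibration is good to about 2 mm. A picture is of the moment at which its call begins: read the wrist's pose just before it. There is no depth.
- r.hand_in(): hands the job in; it is judged then, once.
Trained networks look in a picture, given as the dict that the camera call returned (one of the last four; its "shot" number tells which), for a name from the list of things; names that differ only in an ending like _2 or _b are one class to them, and where a whole thing is asked for, a point or a joint stands for the part that bears it (a point fixed in the world has none). Each returns a list of dicts, best first, with "score" (0 to 1); they miss things now and then, are a little off and sometimes report something else, mostly with a low value. They report only what shows in the picture. A call takes as long as a camera call.
- viewer.trace(picture, thing): "pixels" (400x640 bool, what is visible of it) and "rect" ([left, top, right, bottom] in pixels, round what is visible of it).
The state is a dict: "clock": time; "joints": joint angles; "qvel": joint speeds; "tau": joint torques, N m; "tcp_pos": TCP position; "orientation": TCP orientation; "contact_force": force on the tool from outside, world axes, zero at the start; "moment": the same for the moment, N m; "grip_width": finger opening in m; "gripper_force": force on a finger pad.
Only numpy, scipy, OpenCV 4.12 (cv2) and the standard library are available. Lean on these libraries where they do the work, as an engineer would, in place of code of your own. Each camera call takes 0.05 s, during which the arm holds its last target. There are 200 camera calls.

## Task

Load the turned wooden column that lies on the green cutting mat into the sawing cradle, ready for its waste stub to be sawn off: the end with the thinner tenon goes into the notch of the metal stop plate, with the ring's shoulder pushed up against the plate and the shaft settled in both V rests. The two ends look much alike, but a pinch across an end tells by touch which one is the thinner and so whether the column must be turned end for end. Leave the other column in its tray and do not disturb the loose things around.

Things in the scene. Friction and masses are not known exactly. Their poses are not given: they have to be found in the camera images.
- column_a_mid (a point): Centre of one of two like turned wooden columns, lying, 200 mm long; x along its axis. From the centre each way: shaft dia 40 to 68 mm, ring dia 44 to 75 mm, end piece to 100 mm: at one end a tenon, dia 35, at the other a waste stub, dia 40. Which end (+x or -x) is the tenon is not told. 170 g. It rests on its rings, axis 22 mm above the mat or tray floor, and can roll.
- column_b_mid (a point): Centre of the other column: same sizes as column_a_mid, but its tenon may be at the other end. One of the two lies on the mat (load that one), the other in the tray (leave it); which is where varies.
- mat: Green cutting mat, fixed, 340 x 280 mm and 3 mm thick; origin at the centre of its underside, x along its long side. The column to load lies on it.
- tray_mid (a point): Centre of the floor (3 mm above the bench) of the low plywood stock tray, 270 mm (x) by 155 mm (y) outside, walls 33 mm high, fixed. The other column lies in it and stays there.
- cradle_home (a point): Where the column's centre is when fully home in the sawing cradle (wooden jig, fixed), 63 mm above the bench. x runs along it from saw guide to stop plate, z up. Base board 215 x 104 mm, its top 48 mm below this point. Two 90 degree V rests, open upward, 20 mm thick, centred at x = -43 and +43 mm (66 mm finger gap between), mouth 60 mm wide, level with this point.
- stop_notch (a point): Aluminium stop plate of the cradle: middle of its near face (facing the V rests), on the cradle axis, axes as cradle_home, 75 mm along x from it. Plate 10 mm thick, 104 mm wide, its top 4 mm above this point. Notch 37.5 mm wide, open at the top, 21 mm deep below this point: takes the tenon (35), not the stub (40); the ring's shoulder (44) bears on the near face.
- saw_guide (a point): Saw guide of the cradle: point on the cradle axis in the kerf, 80 mm from cradle_home along its -x, axes as cradle_home. Two pairs of wooden cheeks reach 20 mm either way along x; they stand from 34 to 46 mm to either side of the axis, tops 22 mm above this point.
- glue: White glue bottle, 60 mm in diameter, 170 mm tall, loose; origin at the centre of its underside.
- saw: Fine backed hand saw lying flat, 370 mm long, loose; origin near the root of the blade, at bench level; x points along the blade (240 mm), the handle goes 130 mm the other way.
- offcut_long: Loose offcut of wood, 150 x 45 x 18 mm; origin at the centre of its underside, x along it.
- offcut_block: Loose offcut block of wood, 70 x 50 x 35 mm; origin at the centre of its underside.
- tape: Black tape measure, 70 x 68 x 36 mm, loose; origin at the centre of its underside.
- jar: Small amber jar, 56 mm in diameter, 70 mm tall, loose; origin at the centre of its underside.

How it is judged:
At the end, for the whole second after the job is handed in: The column from the mat rests in the cradle, its centre within 4 mm of home along the cradle (shoulder against the plate) and 3 mm across and in height, its axis within 0.03 rad of the cradle's; the other column's centre is within 60 mm of the tray's (((x of column_a_mid in the frame of cradle_home between -0.004 and 0.004 m and y of column_a_mid in the frame of cradle_home between -0.003 and 0.003 m and z of column_a_mid in the frame of cradle_home between -0.003 and 0.003 m and angle between the x axis of column_a_mid and the x axis of cradle_home, either way round below 0.03 rad and linear speed of column_a below 0.01 m/s and horizontal distance between column_b_mid and tray_mid below 0.06 m) or (x of column_b_mid in the frame of cradle_home between -0.004 and 0.004 m and y of column_b_mid in the frame of cradle_home between -0.003 and 0.003 m and z of column_b_mid in the frame of cradle_home between -0.003 and 0.003 m and angle between the x axis of column_b_mid and the x axis of cradle_home, either way round below 0.03 rad and linear speed of column_b below 0.01 m/s and horizontal distance between column_a_mid and tray_mid below 0.06 m))); the robot touches nothing.
It fails at once if a loose thing around (glue, saw, offcut, tape measure or jar) is pushed more than 40 mm from its place (distance of any of glue, saw, offcut_long, offcut_block, tape, jar from where it was at the start of the episode above 0.04 m).
It also fails if it takes over 67 s, if anything falls off the work surface, if the arm or the gripper's body presses on something with over 40 N, if the wrist force passes 120 N, or if a joint passes its speed limit or range.

## Working session

There is one attempt and no reset: what is moved stays moved. The work goes in short steps, Python scripts to look and compute and a tool call to move; the robot and the scene stay as the last step left them, time stands still between calls to the robot, and variables do not carry over. Pictures are saved under pics/ and viewed, at most 11 in all, crops included, and the job is handed in when it is done.

Besides the shell and the picture viewer there is one more tool, called after "Emit:" in YAML: its name, and indented under it one key for each argument. play_rows: Moves the arm, as the interface text tells. Shifts and turns lie within -1 to 1; 1 stands for 0.2 m of shift or pi/2 rad of turn. Its arguments: {"type":"object","properties":{"commands":{"type":"array","items":{"type":"array","items":{"type":"array","items":{"type":"number","minimum":-1,"maximum":1}}}},"grip_force":{"type":"number"}},"required":["commands"]}

```bash
mkdir -p pics
cat > h.py <<'E'
import numpy as np, cv2
from scipy.spatial.transform import Rotation as R
from bench import get_obs, viewer, r
def f(p): return 200/np.tan(np.radians(p['fovy'])/2)
def c2w(p,o=None):
    if 'world_to_cam' in p: return np.linalg.inv(np.array(p['world_to_cam']))
    T=np.eye(4);T[:3,:3]=R.from_rotvec(o['orientation']).as_matrix();T[:3,3]=o['tcp_pos']
    return T@np.array(p['hand_eye'])
def ray(p,uv,z,o=None):
    M=c2w(p,o);uv=np.atleast_2d(uv).astype(float)
    d=np.c_[(uv[:,0]-p['cx'])/f(p),-(uv[:,1]-p['cy'])/f(p),-np.ones(len(uv))]@M[:3,:3].T
    c=M[:3,3];return c+d*((z-c[2])/d[:,2])[:,None]
def proj(p,X,o=None):
    X=np.atleast_2d(X);C=(np.c_[X,np.ones(len(X))]@np.linalg.inv(c2w(p,o)).T)
    return np.c_[p['cx']+f(p)*C[:,0]/-C[:,2],p['cy']-f(p)*C[:,1]/-C[:,2]]
def save(p,n): cv2.imwrite('pics/'+n+'.png',np.array(p['pixels'])[...,::-1])
E
python3 - <<'E'
from h import *
o=get_obs();print({k:np.round(v,3) for k,v in o.items()})
for n in ['top','scene']:
    p=viewer.grab_frame(n);save(p,n+'0');print(n,{k:np.round(v,3).tolist() for k,v in p.items() if k!='pixels'})
    for t in ['column_a_mid','mat','cradle_home','tray_mid','glue','saw','jar','tape','offcut_long','offcut_block']:
        for d in viewer.trace(p,t)[:3]:
            m=np.array(d['pixels'],np.uint8);ys,xs=np.nonzero(m)
            print(t,round(d['score'],2),np.round(d['rect']).tolist(),np.round(ray(p,[[xs.mean(),ys.mean()]],.02)[0],3))
E
```

```text
{'clock': np.float64(0.0), 'joints': array([-1.248,  0.478,  0.022,  1.556, -0.012,  1.109, -0.083]), 'qvel': array([ 0.002, -0.001, -0.002, -0.   , -0.   , -0.   , -0.002]), 'tau': array([ 0.0000e+00, -5.9644e+01,  1.6070e+00, -2.8121e+01,  1.2000e-02,
        9.0000e-03, -0.0000e+00]), 'tcp_pos': array([0.282, 0.613, 0.23 ]), 'orientation': array([-6.710e-01, -3.069e+00,  3.000e-03]), 'contact_force': array([-0.865,  0.404,  0.532]), 'moment': array([-0.031, -0.014, -0.058]), 'gripper_force': np.float64(0.0), 'grip_width': np.float64(0.085)}
top {'fovy': 55.798, 'cx': 316.932, 'cy': 193.266, 'world_to_cam': [[-0.02, -1.0, -0.023, 0.053], [0.986, -0.023, 0.166, -0.512], [-0.167, -0.019, 0.986, -1.112], [0.0, 0.0, 0.0, 1.0]], 'shot': 1}
column_a_mid 0.88 [468.0, 156.0, 496.0, 219.0] [ 0.519 -0.462  0.02 ]
mat 0.82 [337.0, 124.0, 429.0, 232.0] [ 0.561 -0.152  0.02 ]
mat 0.25 [215.0, 164.0, 287.0, 222.0] [0.525 0.25  0.02 ]
cradle_home 0.94 [216.0, 160.0, 289.0, 222.0] [0.525 0.249 0.02 ]
tray_mid 0.81 [445.0, 141.0, 510.0, 233.0] [ 0.528 -0.449  0.02 ]
glue 0.65 [154.0, 215.0, 189.0, 
[... 600 characters left out ...]
}
column_a_mid 0.71 [162.0, 277.0, 216.0, 330.0] [ 0.522 -0.457  0.02 ]
mat 0.93 [221.0, 201.0, 353.0, 328.0] [ 0.595 -0.166  0.02 ]
cradle_home 0.71 [337.0, 158.0, 402.0, 199.0] [0.525 0.252 0.02 ]
tray_mid 0.82 [144.0, 255.0, 247.0, 358.0] [ 0.543 -0.449  0.02 ]
glue 0.88 [390.0, 103.0, 407.0, 142.0] [0.401 0.523 0.02 ]
saw 0.75 [376.0, 193.0, 464.0, 255.0] [0.765 0.272 0.02 ]
jar 0.67 [178.0, 217.0, 196.0, 244.0] [ 0.292 -0.344  0.02 ]
tape 0.87 [217.0, 198.0, 241.0, 221.0] [ 0.31 -0.19  0.02]
offcut_long 0.78 [320.0, 131.0, 364.0, 146.0] [0.31  0.309 0.02 ]
offcut_long 0.68 [428.0, 155.0, 448.0, 174.0] [0.631 0.482 0.02 ]
offcut_block 0.72 [422.0, 155.0, 447.0, 178.0] [0.631 0.483 0.02 ]
```

View pics/top0.png

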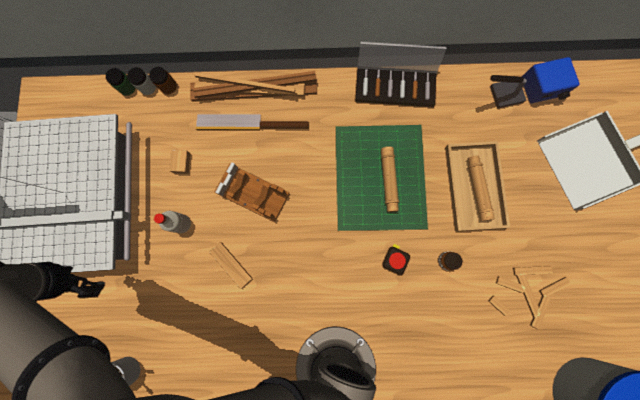

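View pics/scene0.png

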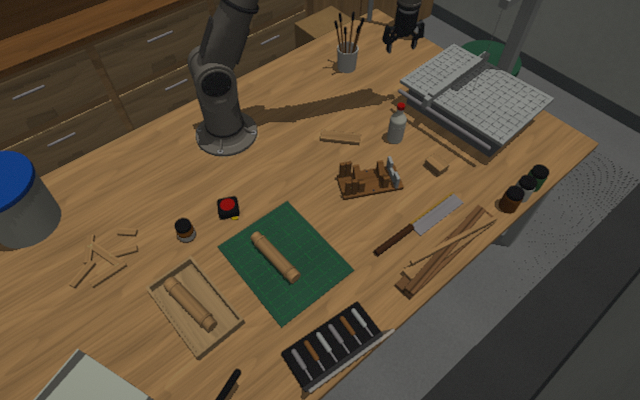

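The top view shows the mat column from about (388,148) to (392,211), and the cradle at (253,192) with its metal plate at the left end, near (223,180). The other column is in the tray at (481,188).

Emit:
play_rows:
  commands:
    - [[-1,-0.93,-0.57,-0.4,0],[-1,-0.93,-0.57,-0.4,0],[-1,-0.93,-0.57,-0.4,0],[-1,-0.93,-0.57,-0.4,0],[-1,-0.93,-0.57,-0.4,0],[-1,-0.93,-0.57,-0.4,0]]

```text
clock: 1.6
tcp_pos: [0.4069, 0.4279, 0.3134]
orientation: [0.679, 3.065, 0.002]
contact_force: [1.3, 0.3, 0.7]
grip_width: 0.0856
gripper_force: 0.0
```

Emit:
play_rows:
  commands:
    - [[-1,-0.7,-0.57,-0.4,0],[-1,-0.7,-0.57,-0.4,0],[-1,-0.7,-0.57,-0.4,0],[-1,-0.7,-0.57,-0.4,0],[-1,-0.7,-0.57,-0.4,0],[-1,-0.7,-0.57,-0.4,0],[-1,-0.7,-0.57,-0.4,0]]

```text
clock: 2.18
tcp_pos: [0.4842, 0.2682, 0.3925]
orientation: [0.678, 3.066, 0.003]
contact_force: [0.1, 1.3, -0.4]
grip_width: 0.0852
gripper_force: 0.0
```

Run:
```python
from h import *
o=get_obs();print(o['clock'],o['tcp_pos'],o['orientation'],o['joints'],o['qvel'].round(3))
p=viewer.grab_frame('wrist');save(p,'w1');print({k:np.round(v,3).tolist() for k,v in p.items() if k!='pixels'})
for t in ['column_a_mid','mat','cradle_home','stop_notch','saw_guide']:
    for d in viewer.trace(p,t)[:3]:
        m=np.array(d['pixels'],np.uint8);ys,xs=np.nonzero(m)
        print(t,round(d['score'],2),np.round(d['rect']).tolist(),np.round(ray(p,[[xs.mean(),ys.mean()]],.04,o)[0],3))
```

```text
2.1833 [0.48417825 0.26820763 0.39251928] [6.77882176e-01 3.06585583e+00 2.85065232e-03] [-0.7867524   0.15803241  0.19560691  1.63677445 -0.03140007  1.34737766
  0.54894546] [-0.036  0.025 -0.057  0.022 -0.016 -0.006 -0.009]
{'fovy': 58.373, 'cx': 320.626, 'cy': 198.272, 'hand_eye': [[-0.0, 0.945, 0.327, 0.084], [1.0, 0.001, -0.001, -0.0], [-0.001, 0.327, -0.945, -0.143], [0.0, 0.0, 0.0, 1.0]], 'shot': 3}
column_a_mid 0.42 [244.0, 128.0, 396.0, 216.0] [0.521 0.25  0.04 ]
mat 0.85 [0.0, 166.0, 238.0, 349.0] [ 0.506 -0.112  0.04 ]
cradle_home 0.72 [247.0, 127.0, 399.0, 213.0] [0.521 0.25  0.04 ]
saw_guide 0.84 [243.0, 129.0, 398.0, 215.0] [0.521 0.251 0.04 ]
```

View pics/w1.png

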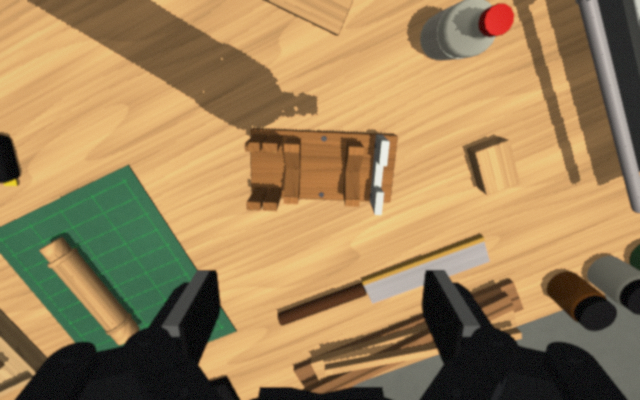

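The wrist view shows the cradle at (247–397, 127–213) with its plate at x≈380, and the mat column from (55,250) to (125,335). I'll zoom in to locate the cradle precisely.

```bash
python3 -c "
import cv2
i=cv2.imread('pics/w1.png')[115:225,235:405];cv2.imwrite('pics/w1c.png',cv2.resize(i,None,fx=4.7,fy=4.7,interpolation=cv2.INTER_CUBIC))"
```

```text
(no output)
```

View pics/w1c.png

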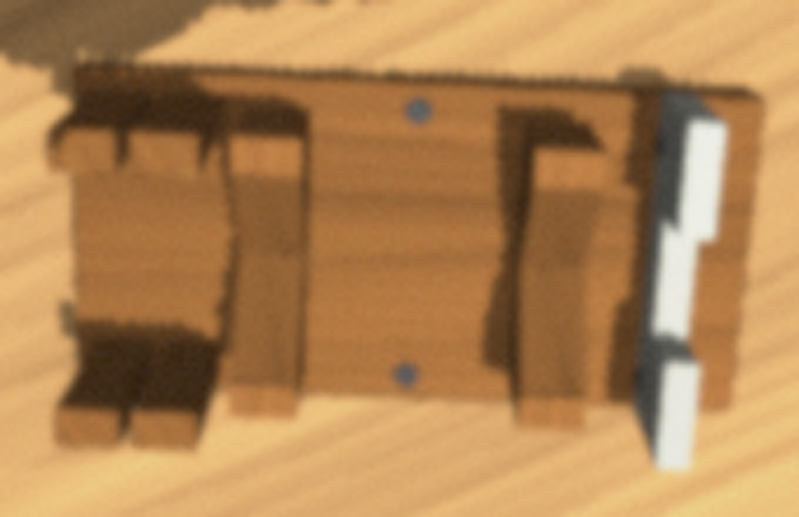

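```bash
cat > fit.py <<'E'
from h import *
from scipy.optimize import least_squares
o=dict(tcp_pos=[0.48417825,0.26820763,0.39251928],orientation=[.677882,3.065856,.00285])
p=dict(fovy=58.373,cx=320.626,cy=198.272,hand_eye=[[0,.945,.327,.084],[1,.001,-.001,0],[-.001,.327,-.945,-.143],[0,0,0,1]])
C=[(690,120,75,52,4),(723,122,85,52,4),(657,468,75,-52,4),(690,470,85,-52,4),
(57,445,-100,-46,22),(200,447,-60,-46,22),(62,408,-100,-34,22),(205,410,-60,-34,22),(200,168,-60,34,22),(55,168,-100,34,22),
(762,92,None,52,-48),(732,408,None,-52,-48)]
def pts(q): 
    c,s=np.cos(q[2]),np.sin(q[2])
    L=np.array([[q[3] if x is None else x/1000,y/1000,z/1000] for _,_,x,y,z in C])
    return np.c_[q[0]+c*L[:,0]-s*L[:,1],q[1]+s*L[:,0]+c*L[:,1],.063+L[:,2]]
uv=np.array([[c[0]/4.7+235,c[1]/4.7+115] for c in C])-.4
res=lambda q:(proj(p,pts(q),o)-uv).ravel()
s=least_squares(res,[.521,.25,np.pi/2-.4,.1],loss='soft_l1')
print(s.x,np.degrees(s.x[2]));print(res(s.x).reshape(-1,2).round(1))
E
python3 fit.py
python3 - <<'E'
from h import *
for n in ['top','scene']:
    p=viewer.grab_frame(n)
    im=np.array(p['pixels']);
    for d in viewer.trace(p,'column_a_mid')[:3]:
        m=np.array(d['pixels'],np.uint8);ys,xs=np.nonzero(m);c=np.c_[xs,ys].mean(0)
        X=ray(p,np.c_[xs,ys],.03);u,s,v=np.linalg.svd(X[:,:2]-X[:,:2].mean(0),full_matrices=False);t=(X[:,:2]-X[:,:2].mean(0))@v[0]
        print(n,d['score'],X.mean(0),v[0],np.ptp(t))
E
```

```text
[0.52790273 0.25267682 1.09161046 0.10606617] 62.54467244684062
[[ 0.5 -0.3]
 [ 1.  -0.4]
 [ 0.1 -0.6]
 [ 0.2 -0.7]
 [ 0.5 -0.1]
 [-0.1  0.7]
 [-0.8 -0.6]
 [-1.2  0.2]
 [ 0.1  1.5]
 [-0.6  0.1]
 [ 0.6  0.4]
 [-0.7  0.6]]
top 0.65 [ 0.51746694 -0.45722959  0.03      ] [-0.98932533 -0.1457237 ] 0.20550012146151658
top 0.51 [0.52245637 0.23800945 0.03      ] [-0.57543597 -0.81784683] 0.22142953731477893
scene 0.83 [ 0.52429242 -0.45767274  0.03      ] [0.9908764  0.13477377] 0.21530815481527218
```

Emit:
play_rows:
  commands:
    - [[-1,-0.62,-0.93,0.3,0],[-1,-0.62,-0.93,0.3,0],[-1,-0.62,-0.93,0.3,0],[-1,-0.62,-0.93,0.3,0],[-1,-0.62,-0.93,0.3,0],[-1,-0.62,-0.93,0.3,0]]

```text
clock: 3.18
tcp_pos: [0.5176, 0.0439, 0.3304]
orientation: [-0.679, -3.067, 0.003]
contact_force: [-0.7, -0.3, 0.3]
grip_width: 0.0854
gripper_force: 0.0
```

Emit:
play_rows:
  commands:
    - [[-1,-0.62,-0.93,0.3,-0.318],[-1,-0.62,-0.93,0.3,-0.318],[-1,-0.62,-0.93,0.3,-0.318],[-1,-0.62,-0.93,0.3,-0.318],[-1,-0.62,-0.93,0.3,-0.318],[-1,-0.62,-0.93,0.3,-0.318],[-1,-0.62,-0.93,0.3,-0.318],[-1,-0.62,-0.93,0.3,-0.318],[-1,-0.62,-0.93,0.3,-0.318]]

```text
clock: 3.93
tcp_pos: [0.5529, -0.171, 0.2711]
orientation: [0.107, -3.139, -0.001]
contact_force: [0.3, 1.7, 0.1]
grip_width: 0.0852
gripper_force: 0.0
```

Run:
```python
from h import *
o=get_obs();print(o['clock'],o['tcp_pos'],o['orientation'],o['joints'])
p=viewer.grab_frame('wrist');save(p,'w2')
np.save('w2.npy',dict(o=o,p={k:v for k,v in p.items()}),allow_pickle=True)
for d in viewer.trace(p,'column_a_mid')[:3]:
    m=np.array(d['pixels'],np.uint8);ys,xs=np.nonzero(m)
    (c,wh,a)=cv2.minAreaRect(np.c_[xs,ys].astype(np.float32));B=cv2.boxPoints((c,wh,a))
    print(round(d['score'],2),np.round(d['rect']).tolist(),B.round(1).tolist(),ray(p,B,.025,o)[:,:2].round(4).tolist(),ray(p,[c],.025,o)[0])
```

```text
3.9333 [ 0.55291298 -0.17099804  0.27110964] [ 1.07032897e-01 -3.13927434e+00 -8.75260700e-04] [-0.15477851  0.29563749  0.4346093   1.76819589 -0.13794077  1.10833212
  1.96403072]
0.78 [0.0, 1.0, 93.0, 201.0] [[-11.0, 3.5999999046325684], [38.099998474121094, -12.5], [105.69999694824219, 193.1999969482422], [56.599998474121094, 209.3000030517578]] [[0.4261, -0.5004], [0.409, -0.4506], [0.6135, -0.4128], [0.6372, -0.472]] [ 0.51197227 -0.46027793  0.025     ]
```

View pics/w2.png

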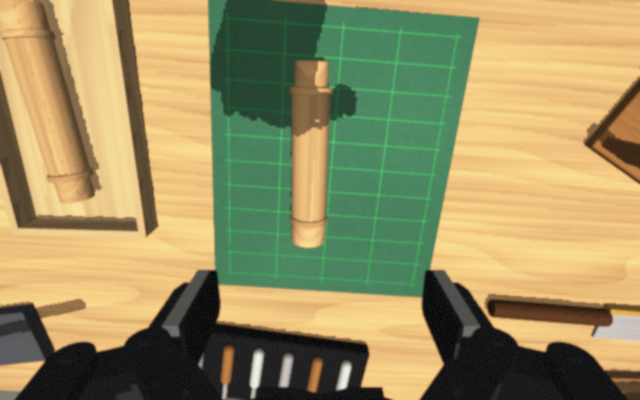

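The column on the mat runs nearly vertical in this view, from (312,60) to (308,247).

Run:
```python
from h import *
D=np.load('w2.npy',allow_pickle=True).item();p,o=D['p'],D['o']
im=np.array(p['pixels']);hsv=cv2.cvtColor(im,cv2.COLOR_RGB2HSV)
m=((hsv[...,0]<25)&(hsv[...,1]>60)).astype(np.uint8);m[:,:240]=0;m[:,420:]=0;m[:45]=0;m[260:]=0
m=cv2.morphologyEx(m,cv2.MORPH_OPEN,np.ones((5,5),np.uint8))
n,l,s,c=cv2.connectedComponentsWithStats(m);k=1+np.argmax(s[1:,4]);print(s[k],c[k])
# shaft rows only: midline
rows=np.arange(130,215);L=[];
for y in rows:
    xs=np.nonzero(l[y]==k)[0];L.append([(xs.min()+xs.max())/2,y,np.ptp(xs)+1])
L=np.array(L);print(L[::12])
X=ray(p,L[:,:2],.025,o);a=np.polyfit(X[:,0],X[:,1],1);print('yaw',np.degrees(np.arctan(a[0])))
# end silhouettes
t,b=s[k][1],s[k][1]+s[k][3]-1
for y,z in ((t,.025),(b,.025),(t,.042),(b,.042),(t,.007),(b,.007)): print(y,z,ray(p,[[L[:,0].mean(),y]],z,o)[0])
for x in (.45,.55,.65): print(x,np.polyval(a,x))
i=m*0
# end widths
for y in (68,72,76,230,236,240): xs=np.nonzero(l[y]==k)[0];print(y,np.ptp(xs)+1)
M=c2w(p,o);print('cam',M[:3,3])
```

```text
[ 290   61   42  187 6477] [309.33163502 151.8074726 ]
[[309.5 130.   36. ]
 [309.5 142.   36. ]
 [309.5 154.   36. ]
 [309.  166.   35. ]
 [309.  178.   35. ]
 [308.5 190.   34. ]
 [308.5 202.   34. ]
 [308.  214.   35. ]]
yaw 2.383772333726558
61 0.025 [ 0.45691953 -0.1891533   0.025     ]
247 0.025 [ 0.666105   -0.17720479  0.025     ]
61 0.042 [ 0.45744982 -0.18862953  0.042     ]
247 0.042 [ 0.65748954 -0.17720342  0.042     ]
61 0.007 [ 0.45635805 -0.18970789  0.007     ]
247 0.007 [ 0.67522726 -0.17720625  0.007     ]
0.45 -0.18764414741805668
0.55 -0.18348127765153305
0.65 -0.17931840788500944
68 33
72 33
76 33
230 33
236 32
240 32
cam [ 0.46904849 -0.1771733   0.41383103]
```

Emit:
play_rows:
  commands:
    - [[-1,-0.456,-0.073,0.9,0.016],[-1,-0.456,-0.073,0.9,0.016],[-1,-0.456,-0.073,0.9,0.016],[-1,-0.456,-0.073,0.9,0.016],[-1,-0.456,-0.073,0.9,0.016],[-1,-0.456,-0.073,0.9,0.016],[-1,-0.456,-0.073,0.9,0.016]]

```text
clock: 4.62
tcp_pos: [0.6443, -0.1773, 0.0897]
orientation: [0.073, -3.137, -0.002]
contact_force: [0.1, -0.5, 1.5]
grip_width: 0.0857
gripper_force: 0.0
```

Emit:
play_rows:
  commands:
    - [[-1,0,-0.01,0.15,0],[-1,0,-0.01,0.3,0],[-1,0,-0.01,0.41,0],[-1,0,-0.01,0.41,0],[1,0,-0.01,0.41,0],[1,0,-0.01,0.41,0],[1,0,-0.01,0.41,0],[1,0,-0.01,0.41,0],[1,0,-0.01,0.41,0],[1,0,-0.01,0.41,0],[1,0,-0.01,0.41,0],[1,0,-0.01,0.41,0]]
  grip_force: 25

```text
clock: 5.62
tcp_pos: [0.6467, -0.182, 0.0117]
orientation: [-0.068, 3.137, -0.0]
contact_force: [-0.8, 1.1, 8.0]
grip_width: 0.0387
gripper_force: 26.4
```

Run:
```python
from h import *
o=get_obs();print({k:np.round(v,4) for k,v in o.items() if k in('clock','tcp_pos','contact_force','grip_width','gripper_force')})
```

```text
{'clock': np.float64(5.6167), 'tcp_pos': array([ 0.6467, -0.182 ,  0.0117]), 'contact_force': array([-0.821 ,  1.1007,  7.9723]), 'gripper_force': np.float64(26.4263), 'grip_width': np.float64(0.0387)}
```

Emit:
play_rows:
  commands:
    - [[-1,0,0,0,0],[-1,0,0,0,0],[-1,0,0,0,0],[-1,0,0,-0.2,0],[-1,0,0,-0.35,0],[-1,0.2,0,-0.35,0],[-1,0.89,0.01,-0.35,0],[-1,0.89,0.01,-0.35,0],[-1,0.89,0.01,-0.35,0],[-1,0.89,0.01,-0.35,0],[-1,0.89,0.01,-0.2,0],[-1,0.89,0.01,-0.2,0]]

```text
clock: 6.62
tcp_pos: [0.464, -0.1868, 0.0469]
orientation: [0.067, -3.136, -0.002]
contact_force: [-0.8, 0.5, -1.0]
grip_width: 0.0851
gripper_force: 0.0
```

Run:
```python
from h import *
o=get_obs();print({k:np.round(v,4) for k,v in o.items() if k in('clock','tcp_pos','contact_force','grip_width','joints')})
p=viewer.grab_frame('wrist');save(p,'w3')
```

```text
{'clock': np.float64(6.6167), 'joints': array([-0.0168,  0.4871,  0.3419,  2.1249, -0.2913,  0.5783,  2.1483]), 'tcp_pos': array([ 0.464 , -0.1868,  0.0469]), 'contact_force': array([-0.8057,  0.4993, -0.9659]), 'grip_width': np.float64(0.0851)}
```

View pics/w3.png

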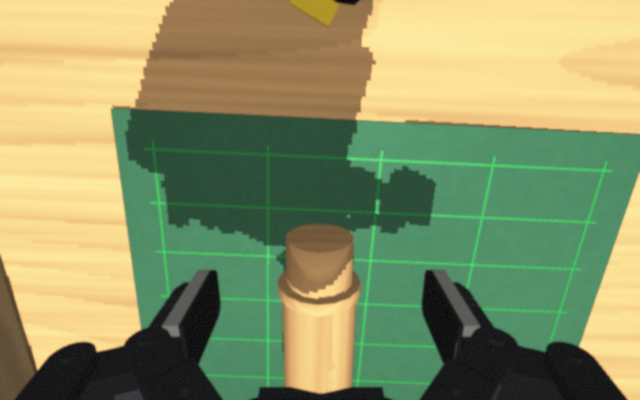

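The column is well centred between the fingers at x≈320, with its near end at about (320,240).

Emit:
play_rows:
  commands:
    - [[-1,-0.02,0,0.1,0],[-1,-0.02,0,0.19,0],[-1,-0.02,0,0.19,0],[1,-0.02,0,0.19,0],[1,-0.02,0,0.19,0],[1,-0.02,0,0.19,0],[1,-0.02,0,0.19,0],[1,-0.02,0,0.19,0],[1,-0.02,0,0.19,0],[1,-0.02,0,0.19,0],[1,-0.02,0,0.19,0],[1,-0.02,0,0.19,0]]

```text
clock: 7.67
tcp_pos: [0.4719, -0.1878, 0.0124]
orientation: [-0.068, 3.139, -0.001]
contact_force: [-0.3, 0.3, 7.1]
grip_width: 0.0344
gripper_force: 26.4
```

The near end reads 34.4 mm and the far end 38.7 mm, so the tenon is the end nearest the robot and the column must be turned. Next I'll grasp it at the middle.

Emit:
play_rows:
  commands:
    - [[-1,0,0,0,0],[-1,0,0,0,0],[-1,0,0,0,0],[-1,0,0,-0.15,0],[-1,-0.1,0,-0.2,0],[-1,-0.27,0,-0.2,0],[-1,-0.433,0.003,-0.2,0],[-1,-0.433,0.003,-0.2,0],[-1,-0.433,0.003,-0.1,0],[-1,-0.433,0.003,0.005,0],[-1,-0.433,0.003,0.005,0],[-1,-0.433,0.003,0.005,0]]

```text
clock: 8.67
tcp_pos: [0.5562, -0.1828, 0.0094]
orientation: [0.068, -3.138, -0.001]
contact_force: [0.7, -0.6, -0.5]
grip_width: 0.0852
gripper_force: 0.0
```

Emit:
play_rows:
  commands:
    - [[1,0,0,0,0],[1,0,0,0,0],[1,0,0,0,0],[1,0,0,0,0],[1,0,0,0,0],[1,0,0,0,0],[1,0,0,0,0],[1,0,0,0,0],[1,0,0,-0.1,0],[1,0,0,-0.3,0],[1,0,0,-0.5,0],[1,0,0,-0.5,0]]
  grip_force: 45

```text
clock: 9.67
tcp_pos: [0.5618, -0.1849, 0.1176]
orientation: [-0.067, 3.129, -0.004]
contact_force: [2.3, -1.6, -1.6]
grip_width: 0.0386
gripper_force: 46.1
```

Emit:
play_rows:
  commands:
    - [[1,0,0.1,-0.3,0],[1,0,0.3,-0.5,0],[1,0,0.5,-0.5,0],[1,0,0.7,-0.5,0],[1,0,0.9,-0.5,0],[1,0,1,-0.5,0],[1,0,1,-0.5,0]]

```text
clock: 10.25
tcp_pos: [0.5484, 0.0275, 0.2105]
orientation: [-0.088, 3.14, 0.008]
contact_force: [0.3, 0.6, -2.4]
grip_width: 0.0386
gripper_force: 46.4
```

Emit:
play_rows:
  commands:
    - [[1,0.06,0.1,0,0.067],[1,0.06,0.2,0,0.134],[1,0.06,0.35,0,0.2],[1,0.06,0.5,0,0.267],[1,0.06,0.65,0,0.334],[1,0.06,0.8,0,0.4],[1,0.06,0.9,0,0.467],[1,0.06,1,0,0.534],[1,0.06,1,0,0.6],[1,0.06,1,0,0.667],[1,0.06,1,0,0.667]]

```text
clock: 11.17
tcp_pos: [0.5278, 0.2163, 0.21]
orientation: [-1.516, -2.752, 0.001]
contact_force: [-1.2, -0.4, -2.4]
grip_width: 0.0385
gripper_force: 46.2
```

```bash
cat > st.py <<'E'
from h import *
o=get_obs();print({k:np.round(v,4).tolist() for k,v in o.items() if k in('clock','tcp_pos','contact_force','grip_width','joints','moment')})
M=R.from_rotvec(o['orientation']).as_matrix();print('toolx yaw',np.degrees(np.arctan2(M[1,0],M[0,0])),'z',M[:,2].round(4))
off=-.008
c=np.array([.528,.2527]);a=np.radians(62.5);t=np.array([*(c+off*np.array([np.cos(a),np.sin(a)])),o['tcp_pos'][2]])
print('shift tool',(M.T@(t-o['tcp_pos'])).round(4))
E
python3 st.py
```

```text
{'clock': 11.1667, 'joints': [-0.9129, 0.3567, 0.5263, 1.8605, -0.2125, 0.9803, 0.2692], 'tcp_pos': [0.5278, 0.2163, 0.21], 'contact_force': [-1.1673, -0.36, -2.3554], 'moment': [-0.0302, 0.0163, 0.0214], 'grip_width': 0.0385}
toolx yaw 122.31323721953606 z [-3.e-04 -4.e-04 -1.e+00]
shift tool [ 0.0267  0.0127 -0.    ]
```

Emit:
play_rows:
  commands:
    - [[1,0.03,0.01,0,0.067],[1,0.06,0.03,0,0.134],[1,0.1,0.05,0,0.2],[1,0.134,0.064,0,0.267],[1,0.134,0.064,0,0.334],[1,0.134,0.064,0,0.4],[1,0.134,0.064,0,0.467],[1,0.134,0.064,0,0.534],[1,0.134,0.064,0,0.6],[1,0.134,0.064,0,0.664],[1,0.134,0.064,0,0.664],[1,0.134,0.064,0,0.664]]

```text
clock: 12.17
tcp_pos: [0.5245, 0.2452, 0.2102]
orientation: [2.679, 1.641, -0.0]
contact_force: [-0.2, -0.4, -1.4]
grip_width: 0.0388
gripper_force: 46.2
```

```bash
python3 st.py
python3 - <<'E'
from h import *
o=get_obs();p=viewer.grab_frame('wrist');save(p,'w4');np.save('w4.npy',dict(o=o,p=p),allow_pickle=True)
E
```

```text
{'clock': 12.1667, 'joints': [-1.1232, 0.4205, 0.7611, 1.8504, -0.3398, 1.0052, -0.6918], 'tcp_pos': [0.5245, 0.2452, 0.2102], 'contact_force': [-0.2353, -0.3991, -1.4136], 'moment': [-0.0033, -0.0511, 0.0207], 'grip_width': 0.0388}
toolx yaw 62.97643888084914 z [-1.e-04 -2.e-04 -1.e+00]
shift tool [ 0.0003 -0.0003 -0.    ]
```

View pics/w4.png

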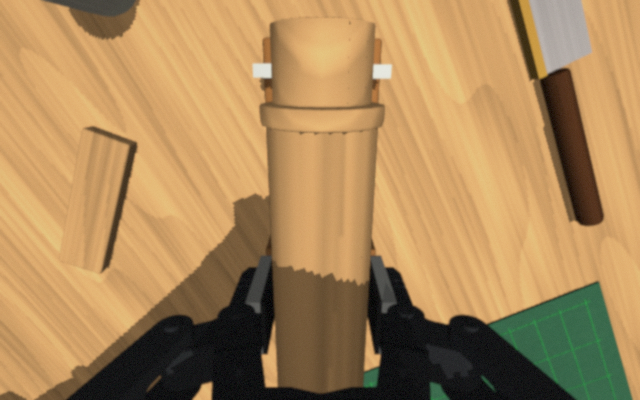

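The tenon leads, between the plate's visible ends at (253,71) and (391,71). The column's midline at u≈323 lines up with the plate's midline at 322, so I'll lower it.

Emit:
play_rows:
  commands:
    - [[1,0,0.002,0.15,0],[1,0,0.002,0.35,0],[1,0,0.002,0.5,0],[1,0,0.002,0.58,0],[1,0,0.002,0.63,0],[1,0,0.002,0.67,0],[1,0,0.002,0.71,0],[1,0,0.002,0.74,0],[1,0,0.002,0.76,0],[1,0,0.002,0.76,0]]

```text
clock: 13.05
tcp_pos: [0.5248, 0.2454, 0.0581]
orientation: [-2.682, -1.635, 0.0]
contact_force: [-0.2, -0.2, -1.5]
grip_width: 0.0384
gripper_force: 46.4
```

```bash
python3 st.py
python3 - <<'E'
from h import *
o=get_obs();p=viewer.grab_frame('wrist');save(p,'w5')
E
```

```text
{'clock': 13.05, 'joints': [-0.9953, 0.6223, 0.607, 1.9511, -0.5232, 0.7285, -0.551], 'tcp_pos': [0.5248, 0.2454, 0.0581], 'contact_force': [-0.1636, -0.233, -1.5275], 'moment': [0.0214, 0.0769, -0.0254], 'grip_width': 0.0384}
toolx yaw 62.73120986854908 z [-1.e-04  1.e-04 -1.e+00]
shift tool [-0.0001 -0.0006  0.    ]
```

View pics/w5.png

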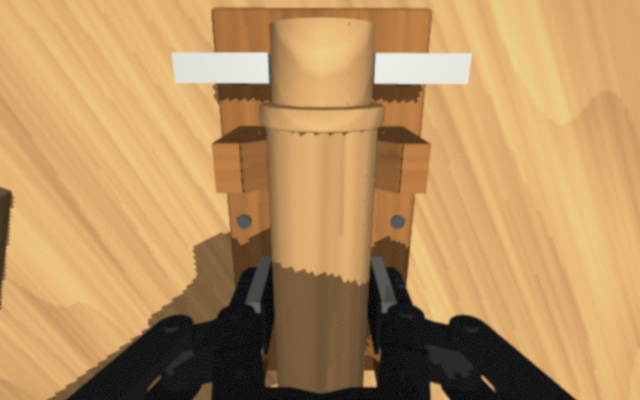

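The plate spans 173–470 (mid 321.5) and the tenon's mid is 323.3, so the tenon sits about 0.6 mm to the right. The gap from ring to plate is about 7 mm, as planned. I'll correct sideways and settle it.

Emit:
play_rows:
  commands:
    - [[1,0,-0.003,0.015,0],[1,0,-0.003,0.03,0],[1,0,-0.003,0.04,0],[1,0,-0.003,0.045,0],[1,0,-0.003,0.045,0]]

```text
clock: 13.52
tcp_pos: [0.5249, 0.2457, 0.0496]
orientation: [2.683, 1.635, 0.001]
contact_force: [1.0, -0.6, 0.8]
grip_width: 0.0387
gripper_force: 46.6
```

Emit:
play_rows:
  commands:
    - [[1,0.01,0,0.005,0],[1,0.015,0,0.005,0],[1,0.02,0,0.005,0],[1,0.025,0,0.005,0],[1,0.03,0,0.005,0],[1,0.035,0,0.005,0],[1,0.035,0,0.005,0]]

```text
clock: 14.1
tcp_pos: [0.525, 0.2457, 0.0493]
orientation: [2.684, 1.63, -0.014]
contact_force: [-13.5, -16.2, 27.7]
grip_width: 0.0387
gripper_force: 49.1
```

```bash
python3 st.py
python3 - <<'E'
from h import *
o=get_obs();p=viewer.grab_frame('wrist');a=np.array(p['pixels'])[:260,150:490]
q=viewer.grab_frame('scene');b=np.array(q['pixels'])[145:215,320:420]
a=cv2.resize(a,None,fx=1.2,fy=1.2);b=cv2.resize(b,(380,266),interpolation=cv2.INTER_CUBIC)
c=np.zeros((600,800,3),np.uint8);c[:a.shape[0],:a.shape[1]]=a;c[320:586,:380]=b
t=viewer.grab_frame('top');b=np.array(t['pixels'])[150:230,205:300];b=cv2.resize(b,(380,320),interpolation=cv2.INTER_CUBIC);c[0:320,415:795]=b
cv2.imwrite('pics/w6.png',c[...,::-1])
E
```

```text
{'clock': 14.1, 'joints': [-0.9899, 0.6404, 0.6003, 1.9468, -0.5306, 0.7256, -0.5502], 'tcp_pos': [0.525, 0.2457, 0.0493], 'contact_force': [-13.5287, -16.2196, 27.6811], 'moment': [-3.2428, 2.7561, 0.4268], 'grip_width': 0.0387}
toolx yaw 62.54770642940002 z [-0.0071 -0.0058 -1.    ]
shift tool [-0.0004 -0.0005  0.    ]
```

View pics/w6.png

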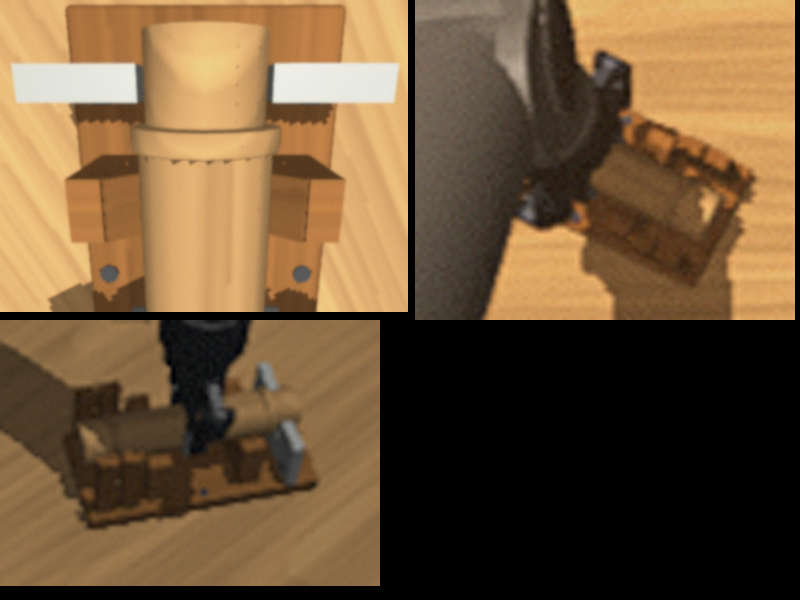

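Tenon sits centred in the notch, with about a 6 mm gap still left from ring to plate. The column is bound by friction from pressing down, so I'll ease the downward load and keep pushing gently.

Emit:
play_rows:
  commands:
    - [[1,0,0,-0.006,0],[1,0,0,-0.009,0],[1,0,0,-0.009,0],[1,0,0,-0.009,0]]

```text
clock: 14.58
tcp_pos: [0.5276, 0.2515, 0.0501]
orientation: [2.682, 1.635, -0.001]
contact_force: [-0.9, -3.3, 3.5]
grip_width: 0.0385
gripper_force: 46.7
```

Emit:
play_rows:
  commands:
    - [[1,0.005,0,0,0],[1,0.01,0,0,0],[1,0.015,0,0,0],[1,0.015,0,0,0]]

```text
clock: 14.92
tcp_pos: [0.5277, 0.2516, 0.0499]
orientation: [2.682, 1.633, -0.008]
contact_force: [-5.1, -8.4, 9.2]
grip_width: 0.0385
gripper_force: 47.4
```

```bash
python3 st.py
python3 - <<'E'
from h import *
o=get_obs();p=viewer.grab_frame('wrist');save(p,'w7')
g=cv2.cvtColor(np.array(p['pixels']),cv2.COLOR_RGB2GRAY)
print(g[40:135:3,255],g[40:135:3,268], g[40:135:3,378])
E
```

```text
{'clock': 14.9167, 'joints': [-0.9938, 0.6435, 0.5991, 1.9378, -0.5315, 0.7271, -0.5555], 'tcp_pos': [0.5277, 0.2516, 0.0499], 'contact_force': [-5.0981, -8.4058, 9.241], 'moment': [-1.8513, 1.2095, 0.3307], 'grip_width': 0.0385}
toolx yaw 62.65971281013522 z [-0.0035 -0.0036 -1.    ]
shift tool [-0.0068 -0.0003  0.    ]
[123 121 124 126 122 125 123 124 124 123 123 175 231 231 232 231 231 230
 231 229 228 224  87  63  61  85 121 122 121 122 126 122] [114 117 120 119 120 120 122 122 122 123 125 107  78  76  78  76  80  78
  82  89  89  89  94 133 140 142 143 141 141 132 109 107] [124 125 126 127 125 124 126 125 128 129 126 126 148 152 163 175 183 200
 207 208 210 207 110 142 142 135 132 130 126 116 118 124]
```

View pics/w7.png

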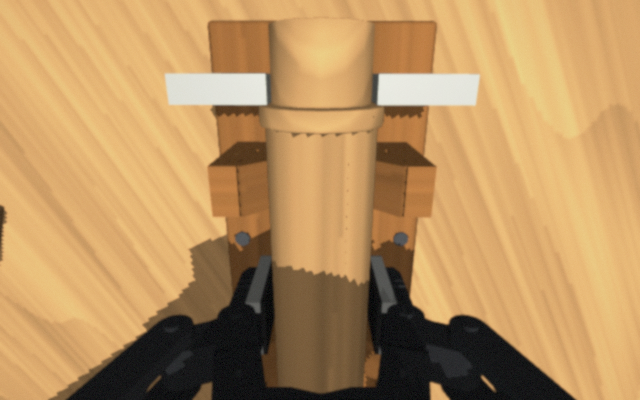

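The ring's shoulder (row ≈106) now meets the plate's near edge (row ≈105). One more gentle push with the load eased, then release.

Emit:
play_rows:
  commands:
    - [[1,0.01,0,-0.004,0],[1,0.01,0,-0.004,0],[1,0.01,0,-0.004,0],[1,0.01,0,-0.004,0]]

```text
clock: 15.3
tcp_pos: [0.5276, 0.2517, 0.05]
orientation: [2.682, 1.631, -0.012]
contact_force: [-6.8, -13.2, 6.1]
grip_width: 0.0387
gripper_force: 46.9
```

Axial force is 15 N with only 6 N down, so the shoulder is bearing on the plate. Releasing.

Emit:
play_rows:
  commands:
    - [[1,-0.015,0,0,0],[1,-0.015,0,0,0],[0.1,-0.015,0,0,0],[-0.2,-0.015,0,0,0],[-0.5,-0.015,0,0,0],[-1,-0.015,0,0,0],[-1,-0.015,0,0,0],[-1,-0.015,0,0,0],[-1,-0.015,0,0,0]]

```text
clock: 16.05
tcp_pos: [0.5286, 0.2541, 0.051]
orientation: [-2.682, -1.635, -0.001]
contact_force: [0.1, -0.1, -1.4]
grip_width: 0.0858
gripper_force: 0.0
```

Emit:
play_rows:
  commands:
    - [[-1,0,0,-0.1,0],[-1,0,0,-0.3,0],[-1,0,0,-0.5,0],[-1,0,0,-0.7,0],[-1,0,0,-0.9,0],[-1,0,0,-1,0],[-1,0,0,-1,0]]

```text
clock: 16.63
tcp_pos: [0.5313, 0.2545, 0.2563]
orientation: [-2.682, -1.634, -0.014]
contact_force: [1.5, -0.1, 0.5]
grip_width: 0.0854
gripper_force: 0.0
```

```bash
python3 st.py
python3 - <<'E'
from h import *
o=get_obs();p=viewer.grab_frame('wrist');
a=np.array(p['pixels'])[20:290,170:470];cv2.imwrite('pics/w8.png',cv2.resize(a,None,fx=2.2,fy=2.2,interpolation=cv2.INTER_CUBIC)[...,::-1])
# predicted points at home
a=np.radians(62.54);c,s=np.cos(a),np.sin(a)
for n,(x,y,z) in dict(plateL=(75,52,4),plateR=(75,-52,4),ringT=(75,0,22),stubend=(-100,0,20),tenonend=(100,0,17.5),ringB=(-75,0,22)).items():
    X=[.5279+c*x/1000-s*y/1000,.2527+s*x/1000+c*y/1000,.063+z/1000]
    print(n,((proj(p,X,o)[0]-[170,20])*2.2).round(1))
E
```

```text
{'clock': 16.6333, 'joints': [-1.1565, 0.3848, 0.7954, 1.7849, -0.3096, 1.0913, -0.7317], 'tcp_pos': [0.5313, 0.2545, 0.2563], 'contact_force': [1.5214, -0.1078, 0.4665], 'moment': [-0.0536, -0.0481, -0.0233], 'grip_width': 0.0854}
toolx yaw 62.68956442489006 z [ 0.0073  0.0056 -1.    ]
shift tool [-0.0111 -0.0021 -0.0001]
plateL [195.5 156.6]
plateR [452.4 157.1]
ringT [323.7 158.5]
stubend [324.2 558. ]
tenonend [323.7  89.2]
ringB [324.1 510.8]
```

View pics/w8.png

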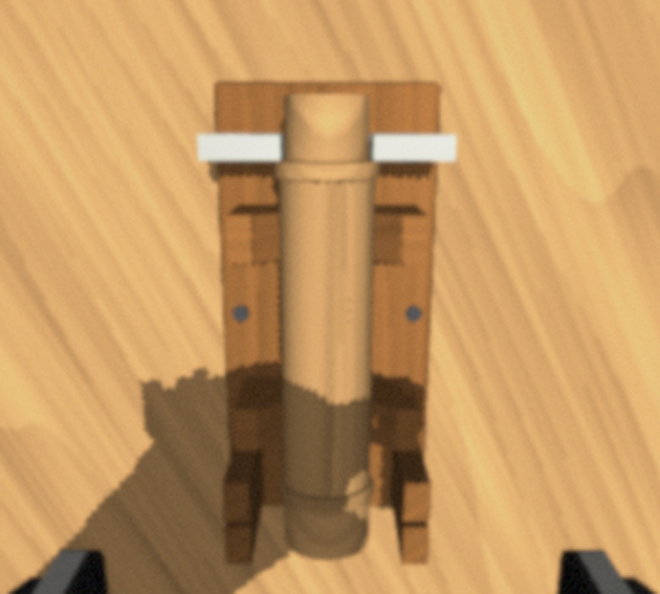

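The column lies home: shoulder at the plate, centred on the plate's middle (≈327) and between the cheeks. Ring, tenon end and plate all show the same small calibration shift, about 4 px. The arm is clear of it.

```bash
python3 -c "
from bench import r
print(r.hand_in())"
```

```text
the job is handed in; nothing more can be done
None
```

The column from the mat is in the sawing cradle, turned end for end so its thinner tenon is in the notch, and the job is handed in at about 17 s of the 67 s allowed. The pinch read 34.4 mm at one end and 38.7 mm at the other. The ring's shoulder is against the plate and the last picture shows the shaft lying along both V rests. I never touched the other column or the loose things. The hand-in returned no verdict.

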